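# Scan the propeller's tag and put the scanner away

### The arm

A 7-joint arm with a two-finger parallel gripper is mounted at the origin on the work surface. World frame = base frame: x ahead of the robot, y to its left, z up, the work surface at z = 0. Lengths are in mm, angles in rad, forces in N, time in s.
With the tool pointing down it reaches from about 400 to 925 mm from the base axis. Payload 5.6 kg.
Tool frame: the origin (TCP) lies on the centre line of the jaws, within the pads' length; the fingertips stand 17 mm ahead of it and the grasp point (between the pads) lies 2 mm behind it; z points along the fingers, y is the direction in which the jaws open and shut (so a half turn about z gives the same grasp; the last joint's range is limited). The gripper opens to 85 mm and grips with 20 to 120 N. Pads are 22 mm wide; open, the fingers measure 114 mm over their backs; the gripper's body (76 mm by 85 mm) begins 54 mm behind the grasp point. The pads swing forward as they close: fully open they stand 13 mm farther back than shut.
Start: joints at [1.074, 0.468, -0.012, 1.603, 0.006, 1.071, -0.056], TCP at [284.912, -584.237, 248.29] pointing down, gripper open.
Joint ranges: [-2.53, 2.53], [-0.31, 2.02], [-1.57, 1.55], [0.28, 2.44], [-1.29, 4.43], [0.15, 1.84], [-2.92, 2.92]. Speed limits (rad/s): [2.57, 2.57, 3.14, 3.14, 3.14, 3.14, 3.14].

### API

Orientations are given as a unit quaternion [x, y, z, w].
In Python, from cell import robot gives the robot as it stands. The module is installed in compiled form; this text tells all that it offers.
- The arm moves only by the tool move_arm, never from a script. Its argument "commands" is text: rows parted by semicolons, each of 7 numbers parted by spaces: the shift along the tool's x, y, z in cm, then the turn, a rotation vector about the tool's x, y, z in degrees, then the closure, from 0 (fully open) to 1 (shut). In form: dx dy dz wx wy wz jaw; .... A call has 1 to 20 rows; each row shifts and turns the pose as measured when the row begins, along the tool's axes as they then stand; what a row does not reach is not made up. A row lasts 1/8 s, in which the tool goes at most 62.5 mm and 10.7 degrees, less where a joint would pass 70% of its speed; a pose out of reach is approached as far as the arm can. A call with a gripper value outside its range is refused whole. The fingers move at their own pace and stop on an object; the grip force is fixed at half the most. Time passes only in rows, so rows that do not move let the fingers close. It gives the time, the measured TCP pose, the force and the opening at its end, in the units of the state.
- robot.sense(): the state, without advancing time (a new reading comes with each control period).
- robot.get_image(name): name is "scene" or "top"; returns the picture (420x560x3 uint8, red, green, blue); there is no depth.
- robot.camera_model(name): a dict with "K" (3x3 intrinsics, pixels), "position" and "orientation" of the camera in the world. Camera axes: x right, y up, looking along -z (the intrinsics and any distortion apply to the point x, -y, -z); pixel columns grow to the right and rows downward; lengths in mm; the calibration is good to about 2 mm. A picture is of the moment at which its call begins. camera_model takes no time and is no camera call.
- robot.sign_off(): hands the job in, once; it reports no verdict.
The state is a dict: "time_s": time; "qpos": joint angles; "joint_vel": joint speeds; "effort": joint torques, N m; "eef_pos": TCP position; "tool_rot": TCP orientation; "contact_force": force on the tool from outside, world axes, zero at the start; "wrist_torque": the same for the moment, N m; "grip_width": finger opening in mm.
Only numpy, scipy, OpenCV 4.12 (cv2) and the standard library are available. Lean on these libraries where they do the work, as an engineer would, in place of code of your own. Each camera call takes 0.05 s, during which the arm holds its last target. There are 200 camera calls.

### The job

Draw the hand scanner out from under the lip of the low steel riser, lift it, aim it squarely at the middle of the bar-code tag on the stand that carries the propeller, from about 100 mm away, and hold it still there for two seconds. Do not scan the impeller's tag. Then lay the scanner flat in the large compartment of the open parts box without dropping it, leave the lid open, let go, and leave the other things on the bench where they are.

Things in the scene. Friction and masses are not known exactly. Their poses are not given: they have to be found in the camera images.
- scanner_mid (a point): middle of the handle of the grey hand scanner (160 mm long, 0.26 kg, lying on the bench), 15 mm above its underside, near its centre of mass. x points from handle to head (along the beam), z up. Handle 36 mm wide, 30 mm high, x from -55 to +40 mm; head 52 mm wide, 40 mm high, x from 40 to 105 mm, at the start under the riser. Grip it across the handle (along y) from above
- scanner_window (a point): centre of the scanner's dark window, in the front face of its head, 105 mm ahead of scanner_mid along x and 5 mm above it; same axes. The beam leaves here along +x
- scanner: the whole scanner; origin on its underside, 25 mm ahead of scanner_mid along x; same axes
- riser: fixed low steel bench shelf, 120 mm (x) by 180 mm (y); origin on the bench under its centre. Open mouth towards -x; sides and back closed by 4 mm sheet. Roof underside 51 mm above the bench, top 56 mm; the lip (front edge of the roof) is at x = -60 mm. Small goods up to 118 mm high stand on the roof behind x = 11 mm
- riser_lip (a point): middle of the riser's lip, 51 mm above the bench; same axes as the riser
- prop_tag (a point): centre of the face of the bar-code label on the propeller's stand: white paper, 80 mm wide, 64 mm high, black bars, on a 96 x 84 mm steel plate, 96 mm above the bench. It faces along this frame's -x, leaning back so as to look 25 deg above level; y along its width, z up its face. A scanner aimed squarely at it has its x along this frame's +x
- imp_tag (a point): centre of the face of the bar-code label on the impeller's stand: white paper, 80 mm wide, 64 mm high, black bars, on a 96 x 84 mm steel plate, 96 mm above the bench. It faces along this frame's -x, leaning back so as to look 25 deg above level; y along its width, z up its face. A scanner aimed squarely at it has its x along this frame's +x
- prop_stand: fixed grey stand, 110 mm wide (y), 50 mm high, with a tag at its front, which faces its -x. Origin on the bench under the label's centre; it reaches from x = -30 to +145 mm. Centred at x = 100 mm it carries the bronze propeller: a hub with three broad blades, 155 mm across, top 130 mm above the bench
- imp_stand: fixed grey stand, 110 mm wide (y), 50 mm high, with a tag at its front, which faces its -x. Origin on the bench under the label's centre; it reaches from x = -30 to +145 mm. Centred at x = 100 mm it carries the black rubber pump impeller: a wheel with eight stubby radial vanes, 110 mm across, top 108 mm above the bench
- parts_box: fixed green steel parts box, open on top, 165 mm (x) by 280 mm (y) by 50 mm high outside, walls and floor 4 mm; origin under its centre. A divider at y = +68 mm, 42 mm high, parts the large compartment (157 x 202 mm inside, on the -y side) from a small one with two drain plugs. The lid is hinged on the +x rim
- bay (a point): centre of the large compartment's floor, 4 mm above the bench; axes of the parts box (the compartment is 157 mm along x, 202 mm along y)
- box_lid (a joint): the parts box's lid, 165 mm deep: angle in rad, 0 shut, about 1.7 to 1.9 propped open (leaning a little back beyond upright, its top then some 215 mm above the bench); a stiff hinge, it stays where it is left
- socket: loose bystander, leave alone: red plastic spark plug socket standing upright, 32 mm across, 85 mm tall; origin at the centre of its underside
- grease_tin: loose bystander, leave alone: plain tin can standing upright, 60 mm across, 75 mm tall; origin at the centre of its underside
- plug1: loose bystander, leave alone: brass drain plug standing on its 32 mm head, 32 mm tall, in the parts box's small compartment; origin at the centre of its underside
- plug2: loose bystander, leave alone: second brass drain plug, like plug1, in the same compartment; origin at the centre of its underside
- feeler_case: loose bystander, leave alone: chrome feeler gauge case lying flat, 105 x 28 x 16 mm, long along its x; origin at the centre of its underside
- spanner: loose bystander, leave alone: steel spanner lying flat, 170 mm long along its x, under 20 mm high; origin at the centre of its underside
Mind the look-alikes: they are no part of the job. What is shaped like the scanner but blue or green is not meant.

How it is judged (in metres and radians):
On the way, in this order (a step that is already met when the one before it is completed fails the run):
1. the scanner is drawn out in front of the riser's lip and lifted (height (world z) of scanner_mid above 0.07 m and x of scanner_window in the frame of riser below -0.05 m), for 0.1 s.
2. the scanner is held still, its window 50 to 160 mm from the propeller's tag, its beam passing within 22 mm (across and up) of the label's centre and within 15 deg of square, for 1.8 s (x of prop_tag in the frame of scanner_window between 0.05 and 0.16 m and y of prop_tag in the frame of scanner_window between -0.022 and 0.022 m and z of prop_tag in the frame of scanner_window between -0.022 and 0.022 m and angle between the x axis of scanner_window and the x axis of prop_tag, either way round below 0.26 rad and linear speed of scanner below 0.03 m/s and angular speed of scanner below 0.2 rad/s), for 1.8 s.
At the end, for the whole second after the job is handed in: the scanner lies flat (within 7 deg), underside down, on the floor of the parts box's large compartment, at rest and let go, with the lid still open (above 1.5 rad) (x of scanner_mid in the frame of bay between -0.0785 and 0.0785 m and y of scanner_mid in the frame of bay between -0.101 and 0.101 m and x of scanner_window in the frame of bay between -0.0785 and 0.0785 m and y of scanner_window in the frame of bay between -0.103 and 0.103 m and height (world z) of scanner_mid below 0.03 m and angle between scanner_mid's own z axis and vertical below 0.12 rad and linear speed of scanner below 0.02 m/s and value of joint box_lid above 1.5 rad and contact force between the fingers and scanner below 0.1 N); the robot touches nothing.
It fails at once if the impeller's tag is scanned (the scanner is held almost still, aimed at it as for a scan) (x of imp_tag in the frame of scanner_window between 0.05 and 0.16 m and y of imp_tag in the frame of scanner_window between -0.022 and 0.022 m and z of imp_tag in the frame of scanner_window between -0.022 and 0.022 m and angle between the x axis of scanner_window and the x axis of imp_tag, either way round below 0.26 rad and linear speed of scanner below 0.03 m/s and angular speed of scanner below 0.2 rad/s).
It fails at once if the scanner is let go of more than 60 mm above where it would lie (height (world z) of scanner_mid above 0.08 m and contact force between the fingers and scanner below 0.05 N).
It fails at once if one of the loose bystanders is pushed more than 25 mm from its place (distance of any of socket, grease_tin, plug1, plug2, feeler_case, spanner from where it was at the start of the episode above 0.025 m).
It also fails if it takes over 58 s, if anything falls off the work surface, if the arm or the gripper's body presses on something with over 40 N, if the wrist force passes 120 N, or if a joint passes its speed limit or range.

## Working session

There is one attempt and no reset: what is moved stays moved. The work goes in short steps, Python scripts to look and compute and a tool call to move; the robot and the scene stay as the last step left them, time stands still between calls to the robot, and variables do not carry over. Pictures are saved under pics/ and viewed, on a budget of 10 in all, crops included, one or two more only if the job needs it, and the job is handed in when it is done.

Besides the shell and the picture viewer there is one more tool, called after "Request:" as name(argument=value, ...) on one line, values as JSON. move_arm: Moves the arm, as the interface text tells. Its arguments: {"type":"object","properties":{"commands":{"type":"string"}},"required":["commands"]}

```bash
mkdir -p pics
cat > h.py <<'E'
from cell import robot
import numpy as np, cv2
from scipy.spatial.transform import Rotation as R
def cam(n):
    c=robot.camera_model(n); return np.array(c["K"]),np.array(c["position"]),R.from_quat(c["orientation"]).as_matrix(),c
def ray(n,uv):
    K,p,M,c=cam(n); d=np.linalg.inv(K)@np.array([uv[0],uv[1],1.]); return p,M@np.array([d[0],-d[1],-d[2]])
def onz(n,uv,z):
    p,d=ray(n,uv); return p+d*(z-p[2])/d[2]
def proj(n,P):
    K,p,M,c=cam(n); q=M.T@(np.array(P,float)-p); q=K@np.array([q[0],-q[1],-q[2]]); return q[:2]/q[2]
def save(n,f):
    im=robot.get_image(n); cv2.imwrite(f,im[:,:,::-1]); return im
E
python3 - <<'E'
from h import *
save("scene","pics/s0.png");save("top","pics/t0.png")
for n in("scene","top"):print(robot.camera_model(n))
s=robot.sense();print(s)
E
```

```text
{'K': array([[474.61451222,   0.        , 278.57015587],
       [  0.        , 474.61451222, 208.36765795],
       [  0.        ,   0.        ,   1.        ]]), 'position': array([1297.22396434,  232.5254581 ,  770.05530443]), 'orientation': array([0.25694516, 0.35328393, 0.74078061, 0.51030749])}
{'K': array([[533.44164522,   0.        , 275.40232255],
       [  0.        , 533.44164522, 206.61286464],
       [  0.        ,   0.        ,   1.        ]]), 'position': array([ 286.42290467,  -34.04651838, 1396.19695679]), 'orientation': array([ 0.04697437, -0.06014277, -0.70016444,  0.70989155])}
{'time_s': 0.1, 'qpos': array([ 1.07401947,  0.46834104, -0.01158893,  1.60356342,  0.00603652,
        1.07140325, -0.05630037]), 'joint_vel': array([-6.84242859e-06, -2.82766950e-03,  2.14467851e-04, -2.07702916e-03,
       -4.70789243e-04, -5.12225059e-05, -7.80994158e-04]), 'effort': array([ 6.47613178e-04, -5.33519197e+01,  2.14926526e-02, -2.51964748e+01,
        1.14693580e-02,  4.32633591e-03,  2.47608632e-06]), 'eef_pos': array([ 284.64523221, -583.81098182,  247.3866724 ]), 'tool_rot': array([ 9.74377400e-01,  2.24917708e-01, -2.65100919e-04, -7.97968237e-04]), 'contact_force': array([ 0.27355079,  0.41640596, -0.61321397]), 'wrist_torque': array([-0.0030197 , -0.08716829,  0.03929966]), 'grip_width': 85.55724653694288}
```

View pics/s0.png

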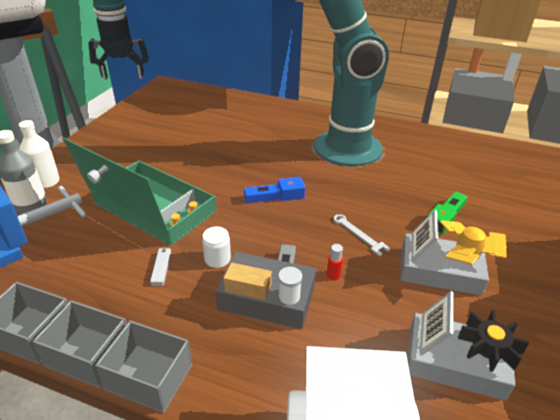

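View pics/t0.png

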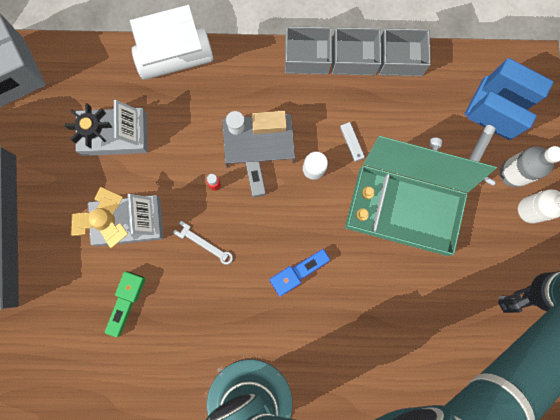

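The choices in top view are the grey one at (256,178), partly under the riser; a blue look-alike at (300,272); and a green one at (125,303). I take the grey one. For the tags, the propeller's (gold) is at (142,213) and the impeller's (black) is at (128,122). I'll check with one close composite.

Run:
```python
from h import *
t=cv2.imread("pics/t0.png");s=cv2.imread("pics/s0.png")
def c(im,x,y,w,h,k):return cv2.resize(im[y:y+h,x:x+w],None,fx=k,fy=k,interpolation=cv2.INTER_CUBIC)
a=c(t,200,100,100,100,4); b=c(t,75,185,100,75,4)
d=c(t,340,130,160,130,2.5); 
W=np.zeros((600,800,3),np.uint8);W[:400,:400]=a;W[:300,400:]=b;W[300:300+200]=W[300:500]
d=c(t,340,130,160,120,2.5);W[300:600,400:]=d
W[400:600,:400]=c(s,390,200,100,50,4)
cv2.imwrite("pics/c0.png",W)
```

```text
(no output)
```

View pics/c0.png

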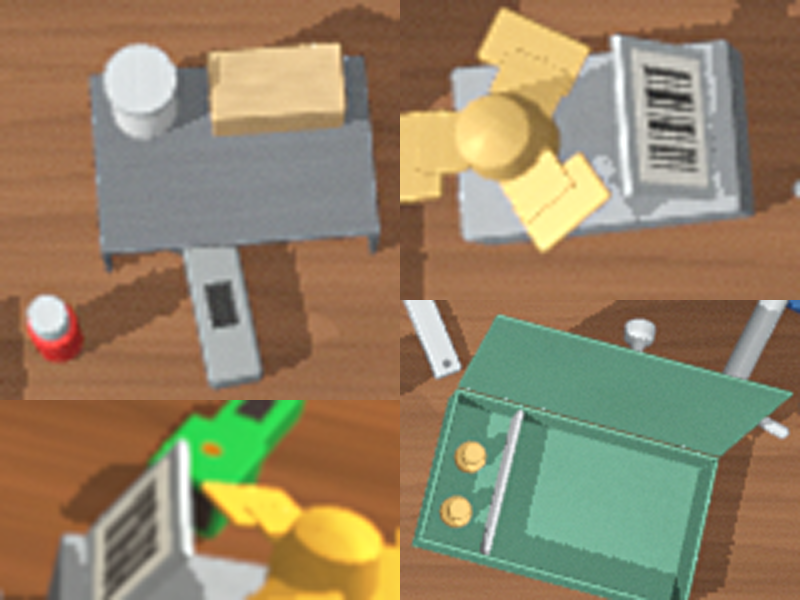

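The crop confirms a grey scanner with its head under the riser at top pixel (256,178), a gold propeller behind the tag at (142,213), and an open box with its divider on the left (+y).

Run:
```python
from h import *
np.set_printoptions(precision=1,suppress=True)
A=lambda X,Y:(200+X/4-.375,100+Y/4-.375)
B=lambda X,Y:(75+(X-400)/4-.375,185+Y/4-.375)
D=lambda X,Y:(340+(X-400)/2.5-.3,130+(Y-300)/2.5-.3)
def sh(nm,pts,z):
    print(nm,z,*[onz("top",p,z)[:2] for p in pts])
sh("handle rl,rr,fl,fr",[A(211,377),A(260,372),A(185,250),A(236,248)],30)
sh("riser lipL,lipR,bl,br",[A(105,250),A(378,235),A(92,75),A(365,58)],56)
sh("tag ctr",[B(671,119)],96)
sh("label top edge",[B(632,45),B(637,190)],125);sh("label bottom",[B(706,52),B(714,196)],67)
sh("stand R edge",[B(741,45),B(751,212)],50)
sh("stand front edge",[B(462,243),B(751,212)],50)
sh("box bl,br,fl,fr",[D(456,392),D(717,458),D(415,546),(454.5,255)],50)
sh("div top",[D(519,412),D(487,552)],42)
t=cv2.imread("pics/t0.png");s=cv2.imread("pics/s0.png")
# label: light low-sat region
for n,im,(x0,y0,x1,y1) in(("top",t,(128,190,158,238)),("scene",s,(405,210,440,256))):
    c=cv2.resize(im[y0:y1,x0:x1],None,fx=4,fy=4,interpolation=cv2.INTER_CUBIC);h=cv2.cvtColor(c,cv2.COLOR_BGR2HSV)
```

```text
handle rl,rr,fl,fr 30 [527.9   2. ] [531.8 -29.8] [612.2  20.6] [614.1 -12.8]
riser lipL,lipR,bl,br 56 [605.1  70.9] [ 618.  -104.6] [721.6  82.4] [736.4 -95.2]
tag ctr 96 [461.1 268.4]
label top edge 125 [501.7 287.2] [414.2 279.7]
label bottom 67 [507.8 255.4] [417.  246.1]
stand R edge 50 [515.5 237.1] [408.9 226. ]
stand front edge 50 [386.9 405.6] [408.9 226. ]
box bl,br,fl,fr 50 [ 600.9 -281.3] [ 535.7 -550.9] [ 439.8 -237.5] [ 375.2 -513.5]
div top 42 [ 582.6 -348.3] [ 435.6 -312.6]
```

```bash
python3 - <<'E'
from h import *
np.set_printoptions(precision=1,suppress=True)
print("tag in scene",proj("scene",(460,266,96)))
# label centre: hull of dark bars in both pictures, triangulated
cs=[]
for n,f,(x0,y0,x1,y1) in(("top","pics/t0.png",(134,194,152,233)),("scene","pics/s0.png",(412,214,440,252))):
    im=cv2.imread(f)[y0:y1,x0:x1];g=cv2.GaussianBlur(cv2.cvtColor(im,cv2.COLOR_BGR2GRAY),(0,0),2.0)
    m=cv2.cvtColor(im,cv2.COLOR_BGR2GRAY)<90
    ys,xs=np.nonzero(m);r=cv2.minAreaRect(np.c_[xs,ys].astype(np.float32));print(n,r[0][0]+x0,r[0][1]+y0,r[1],r[2],m.sum());cs.append((r[0][0]+x0,r[0][1]+y0))
(p,d),(q,e)=ray("top",cs[0]),ray("scene",cs[1])
s=np.linalg.lstsq(np.c_[d,-e],q-p,rcond=None)[0];print(p+s[0]*d,q+s[1]*e)
for P in((583,-2,30),(530,-14,30)):print(proj("scene",P))
print("socket",onz("top",(212.5,177),85))
# first move, in tool axes
s=robot.sense();T=R.from_quat(s["tool_rot"])
def tgt(pos,yaw,pitch):
    return pos,R.from_euler("z",yaw,degrees=True)*R.from_euler("y",pitch,degrees=True)*R.from_euler("x",180,degrees=True)
pos,Q=tgt((580,-3,150),12,0)
print(T.inv().apply(np.array(pos)-s["eef_pos"])/10,(T.inv()*Q).as_rotvec(degrees=True))
E
cat >> h.py <<'E'
np.set_printoptions(precision=2,suppress=True)
def go(pos,yaw,pitch=0):
    "remaining shift (cm, tool axes) and turn (deg) to a tool pose: tool x at yaw, nose down by pitch"
    s=robot.sense();T=R.from_quat(s["tool_rot"])
    Q=R.from_euler("z",yaw,degrees=True)*R.from_euler("y",pitch,degrees=True)*R.from_euler("x",180,degrees=True)
    print("t",s["time_s"],"pos",s["eef_pos"],"yaw",T.as_euler("ZYX",degrees=True),"F",s["contact_force"],"w",s["grip_width"])
    print("q",s["qpos"])
    print("shift",T.inv().apply(np.array(pos)-s["eef_pos"])/10,"turn",(T.inv()*Q).as_rotvec(degrees=True))
E
```

```text
tag in scene [420.9 234.3]
top 143.0 209.0 (30.0, 16.0) 90.0 90
scene 426.29185485839844 227.7171926498413 (28.319522857666016, 28.454055786132812) 70.34617614746094 214
[470.6 261.5 122. ] [469.3 272.6 124.4]
[284.5 261.5]
[287.4 244.9]
socket [559.5 101.   85. ]
[ 52.  -39.2   9.8] [-0.1  0.  14. ]
```

Request:
move_arm(commands="4.7 -3.5 0 0 0 0 0;4.7 -3.5 0 0 0 0 0;4.7 -3.5 0 0 0 0 0;4.7 -3.5 0 0 0 0 0;4.7 -3.5 0 0 0 0 0;4.7 -3.5 0 0 0 0 0;4.7 -3.5 0 0 0 0 0;4.7 -3.5 0 0 0 0 0;4.7 -3.5 0 0 0 0 0;4.7 -3.5 0 0 0 0 0;4.7 -3.5 0 0 0 0 0;0 0 2 0 0 7 0;0 0 2 0 0 7 0;0 0 0 0 0 0 0")

```text
time_s: 1.85
eef_pos: [587.8, 8.0, 201.5]
tool_rot: [0.995, 0.101, -0.003, -0.002]
contact_force: [-0.9, -0.4, 0.6]
grip_width: 85.3
```

```bash
python3 -c "
from h import *
go((580,-3,120),12)"
```

```text
t 1.85 pos [587.77   8.   201.49] yaw [  11.57    0.32 -179.69] F [-0.94 -0.39  0.64] w 85.28604494091199
q [ 0.12  0.43 -0.24  1.79  0.12  0.94 -1.54]
shift [-0.94  0.97  8.15] turn [-0.31  0.32 -0.43]
```

Request:
move_arm(commands="-1.0 1.0 3 0 0 0 0;0 0 5 0 0 0 0;0 0 4 0 0 0 0;0 0 3 0 0 0 0;0 0 1.5 0 0 0 0;0 0 0 0 0 0 0")

```text
time_s: 2.6
eef_pos: [583.5, -5.9, 37.5]
tool_rot: [0.994, 0.106, 0.001, -0.002]
contact_force: [-0.2, -0.5, -0.0]
grip_width: 85.2
```

```bash
python3 -c "
from h import *
go((580,-3,22),12)
t=save('top','pics/t1.png');s=save('scene','pics/s1.png')
W=np.zeros((500,800,3),np.uint8)
W[:,:400]=cv2.resize(s[210:310,240:320],(400,500),interpolation=2);W[:,400:]=cv2.resize(cv2.imread('pics/s0.png')[205:265,398:446,::-1],(400,500),interpolation=2)
cv2.imwrite('pics/c1.png',W[:,:,::-1])"
```

```text
t 2.6 pos [583.52  -5.87  37.48] yaw [  12.12   -0.18 -179.84] F [-0.23 -0.47 -0.01] w 85.17295823153883
q [ 0.1   0.66 -0.19  1.88  0.19  0.62 -1.57]
shift [-0.29 -0.35  1.55] turn [-0.16 -0.18  0.12]
```

View pics/c1.png

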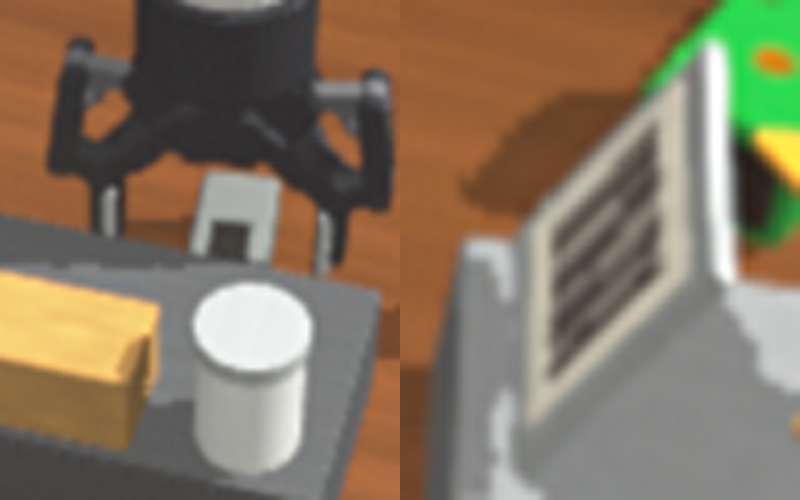

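The jaws straddle the grey handle in front of the riser. The label in the scene view is centred near (422.7,234.7).

Request:
move_arm(commands="-0.3 -0.3 1.0 0 0 0 0;0 0 0.6 0 0 0 0;0 0 0 0 0 0 1;0 0 0 0 0 0 1;0 0 0 0 0 0 1;0 0 0 0 0 0 1;0 0 0 0 0 0 1;0 0 0 0 0 0 1;0 0 0 0 0 0 1;0 0 0 0 0 0 1")

```text
time_s: 3.95
eef_pos: [582.8, -3.0, 25.0]
tool_rot: [0.994, 0.106, 0.005, -0.001]
contact_force: [-0.2, -0.2, -0.6]
grip_width: 34.6
```

```bash
python3 -c "
from h import *
go((485,-24,30),12)
(p,d),(q,e)=ray('top',(142.4,214.4)),ray('scene',(422.7,234.7))
s=np.linalg.lstsq(np.c_[d,-e],q-p,rcond=None)[0];print(p+s[0]*d,q+s[1]*e)
"
```

```text
t 3.95 pos [582.82  -3.04  25.02] yaw [  12.14   -0.61 -179.93] F [-0.22 -0.25 -0.61] w 34.64811553139352
q [ 0.09  0.67 -0.18  1.89  0.2   0.58 -1.58]
shift [-10.    -0.01  -0.61] turn [-0.07 -0.61  0.14]
[460.96 268.24  96.45] [460.76 269.79  96.79]
```

Request:
move_arm(commands="-0.3 0 -0.4 0 0 0 1;-1.5 0 0 0 0 0 1;-2 0 0 0 0 0 1;-2 0 0 0 0 0 1;-2 0 0 0 0 0 1;-2 0 0 0 0 0 1;-1.5 0 0 0 0 0 1;0 0 0 0 0 0 1")

```text
time_s: 4.95
eef_pos: [460.5, -29.3, 27.3]
tool_rot: [0.994, 0.105, 0.002, -0.001]
contact_force: [0.6, -0.2, -2.5]
grip_width: 34.8
```

```bash
python3 -c "
from h import *
go((480,-24,180),12)
t=save('top','pics/t2.png');s=save('scene','pics/s2.png')
W=np.zeros((500,800,3),np.uint8)
W[:,:400]=cv2.resize(s[190:310,210:310],(400,500),interpolation=2);W[:,400:]=cv2.resize(t[140:260,200:296],(400,500),interpolation=2)
cv2.imwrite('pics/c2.png',W[:,:,::-1])"
```

```text
t 4.95 pos [460.48 -29.26  27.29] yaw [  12.08   -0.19 -179.9 ] F [ 0.59 -0.23 -2.51] w 34.83486871124956
q [ 0.14  0.54 -0.18  2.17  0.22  0.44 -1.57]
shift [  2.07  -0.13 -15.26] turn [-0.1  -0.19  0.08]
```

View pics/c2.png

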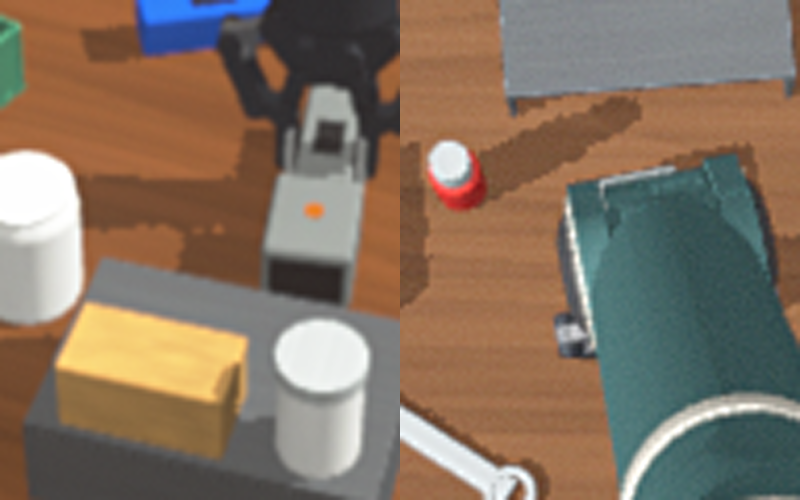

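The scanner is held straight and clear of the lip; its head front top edge is near scene (287,251). Now I'll lift.

Request:
move_arm(commands="0 0 -1.5 0 0 0 1;0 0 -3 0 0 0 1;0 0 -3 0 0 0 1;0 0 -3 0 0 0 1;0 0 -3 0 0 0 1;0 0 -1.5 0 0 0 1;0 0 0 0 0 0 1")

```text
time_s: 5.92
eef_pos: [466.7, -27.3, 188.8]
tool_rot: [0.994, 0.107, 0.008, -0.001]
contact_force: [0.7, -0.6, -2.6]
grip_width: 34.2
```

```bash
python3 -c "
from h import *
print(onz('scene',(286.9,251.3),43)-[460.5,-29.3,0])
go((480,50,190),96)"
```

```text
[103.    25.53  43.  ]
t 5.925 pos [466.73 -27.33 188.8 ] yaw [  12.3   -0.9 -180. ] F [ 0.68 -0.62 -2.63] w 34.222167985265806
q [ 0.23  0.25 -0.28  2.09  0.09  0.8  -1.45]
shift [ 2.94 -7.27 -0.07] turn [  0.66  -0.74 -83.7 ]
```

Request:
move_arm(commands="0 0 -0.5 0 0 -10 1;0 0 0 0 0 -10 1;0 0 0 0 0 -10 1;0 0 0 0 0 -10 1;0 0 0 0 0 -10 1;0 0 0 0 0 -10 1;0 0 0 0 0 -10 1;0 0 0 0 0 -10 1;0 0 0 0 0 0 1")

```text
time_s: 7.05
eef_pos: [464.6, -25.8, 190.7]
tool_rot: [0.675, 0.737, 0.005, 0.002]
contact_force: [-0.1, -0.2, -2.6]
grip_width: 35.0
```

```bash
cat >> h.py <<'E'
TAG=np.array([461,269,96.5])
def scan(yaw=96,pitch=25,dist=100):
    Q=R.from_euler("z",yaw,degrees=True)*R.from_euler("y",pitch,degrees=True)
    b=Q.apply([1,0,0]);z=Q.apply([0,0,1]);go(TAG-(dist+105)*b+5*z,yaw,pitch)
E
python3 -c "
from h import *
scan()"
```

```text
t 7.05 pos [464.61 -25.77 190.74] yaw [ 95.02  -0.27 179.45] F [-0.15 -0.2  -2.57] w 35.041528327247875
q [ 0.45  0.28 -0.53  2.07  0.19  0.82 -0.1 ]
shift [11.03  2.53  0.38] turn [  0.33 -25.26  -1.08]
```

Request:
move_arm(commands="2 0.8 0 0 -6 0 1;2 0.8 0 0 -6 0 1;2 0.8 0 0 -6 0 1;0 0 0 0 -5 0 1;0 0 0 0 0 0 1")

```text
time_s: 7.68
eef_pos: [484.8, 35.9, 183.3]
tool_rot: [0.671, 0.714, -0.132, 0.152]
contact_force: [0.0, 0.2, -3.0]
grip_width: 35.0
```

```bash
python3 -c "
from h import *
scan()"
```

```text
t 7.675 pos [484.82  35.89 183.3 ] yaw [ 93.34  23.28 179.04] F [ 0.01  0.22 -2.97] w 34.96706447612644
q [-0.02  0.38 -0.43  2.03  0.64  1.02 -0.78]
shift [ 4.48 -0.13 -2.4 ] turn [-0.13 -1.7  -2.44]
```

Request:
move_arm(commands="0.7 0 -1.4 0 -1 -2 1;2 0 -0.7 0 0 0 1;1 0 0 0 0 0 1;0 0 0 0 0 0 1")

```text
time_s: 8.18
eef_pos: [480.6, 77.8, 186.4]
tool_rot: [0.661, 0.721, -0.14, 0.154]
contact_force: [0.3, -0.1, -2.8]
grip_width: 35.0
```

```bash
python3 -c "
from h import *
scan()
t=save('top','pics/t3.png');s=save('scene','pics/s3.png')
W=np.zeros((500,800,3),np.uint8)
W[:,:400]=cv2.resize(s[170:270,365:445],(400,500),interpolation=2);W[:,400:]=cv2.resize(t[160:260,120:200],(400,500),interpolation=2)
cv2.imwrite('pics/c3.png',W[:,:,::-1])"
```

```text
t 8.175 pos [480.59  77.85 186.37] yaw [ 94.99  24.05 179.88] F [ 0.28 -0.15 -2.8 ] w 34.95262316068074
q [-0.09  0.4  -0.46  1.99  0.64  1.08 -0.83]
shift [ 0.72  0.04 -0.46] turn [-0.3  -0.95 -0.92]
```

View pics/c3.png

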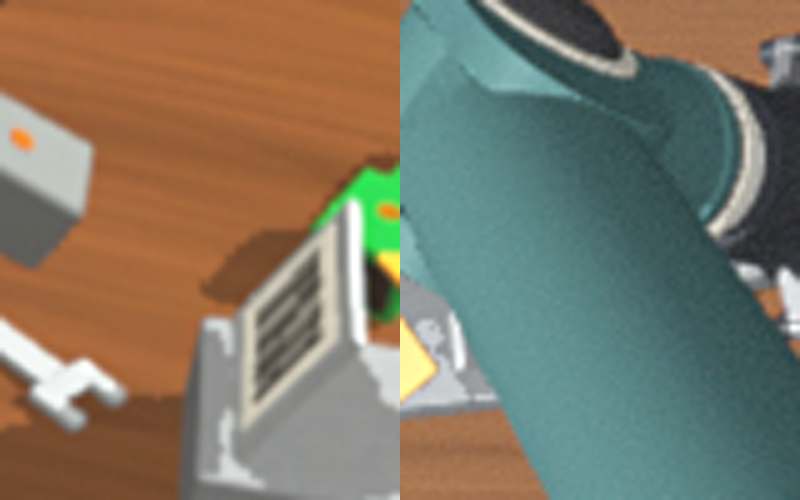

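```bash
python3 -c "
from h import *
d=onz('scene',(287.9,240.2),42.3)-[460.48,-29.26,27.29]
c=[onz('scene',p,42.3)-[460.48,-29.26,27.29] for p in ((275.1,250.1),(298.4,252.5))]
T0=R.from_euler('ZYX',[12.08,-.19,-179.9],degrees=True)
s=robot.sense();T=R.from_quat(s['tool_rot'])
for v,nm in((d,'dot (369,197.2)'),(c[1],'cornerR'),(c[0],'cornerL (383.2,199.2)')):
  v=T0.inv().apply(v);print(nm,v,proj('scene',s['eef_pos']+T.apply(v)))
for v in((105,26,-15),(105,-26,-15),(105,-26,25),(105,26,25)):print(v,proj('scene',s['eef_pos']+T.apply(v)))
"
```

```text
dot (369,197.2) [ 68.5   -0.8  -14.78] [369.4  197.36]
cornerR [105.02 -29.02 -14.61] [385.38 198.14]
cornerL (383.2,199.2) [105.86  23.17 -14.7 ] [383.43 212.72]
(105, 26, -15) [383.02 213.24]
(105, -26, -15) [385.34 198.82]
(105, -26, 25) [375.27 210.72]
(105, 26, 25) [372.61 225.24]
```

Request:
move_arm(commands="0.3 0 -0.2 0 0 0 1;0 0 0 0 0 0 1")

```text
time_s: 8.52
eef_pos: [480.5, 79.6, 187.3]
tool_rot: [0.662, 0.72, -0.141, 0.155]
contact_force: [0.0, -0.0, -2.6]
grip_width: 34.7
```

The image matches the prediction: the dot is at (369,197), so there's no slip. The aim is within about 4 mm and 2°. Holding now.

Request:
move_arm(commands="0 0 0 0 0 0 1;0 0 0 0 0 0 1;0 0 0 0 0 0 1;0 0 0 0 0 0 1;0 0 0 0 0 0 1;0 0 0 0 0 0 1;0 0 0 0 0 0 1;0 0 0 0 0 0 1;0 0 0 0 0 0 1;0 0 0 0 0 0 1;0 0 0 0 0 0 1;0 0 0 0 0 0 1;0 0 0 0 0 0 1;0 0 0 0 0 0 1;0 0 0 0 0 0 1;0 0 0 0 0 0 1;0 0 0 0 0 0 1;0 0 0 0 0 0 1;0 0 0 0 0 0 1;0 0 0 0 0 0 1")

```text
time_s: 11.02
eef_pos: [480.5, 79.1, 187.4]
tool_rot: [0.662, 0.72, -0.141, 0.155]
contact_force: [0.8, 0.2, -2.7]
grip_width: 35.1
```

```bash
python3 -c "
from h import *
scan()
s=robot.sense();T=R.from_quat(s['tool_rot']);print('tag in window',T.inv().apply(TAG-s['eef_pos'])-[105,0,5])"
```

```text
t 11.025 pos [480.51  79.1  187.39] yaw [ 94.76  24.14 179.86] F [ 0.81  0.2  -2.71] w 35.05877732951236
q [-0.09  0.4  -0.46  1.99  0.63  1.08 -0.83]
shift [ 0.65  0.03 -0.32] turn [-0.38 -0.86 -1.13]
tag in window [106.35  -3.7   -0.12]
```

The hold was steady, with the tag at (106, -4, 0) mm in the window frame. Next, level the scanner and carry it to the box.

Request:
move_arm(commands="-2 0 0 0 6 0 1;-2 0 0 0 6 0 1;-2 0 0 0 6 0 1;0 0 0 0 6 0 1;-3 0 0 0 0 0 1;-4 0 0 0 0 0 1;-4 0 0 0 0 0 1;-4 0 0 0 0 0 1;-4 0 0 0 0 0 1;-4 0 0 0 0 0 1;-4 0 0 0 0 0 1;-3 0 0 0 0 0 1;0 0 0 0 0 0 1")

```text
time_s: 12.65
eef_pos: [510.6, -289.1, 203.4]
tool_rot: [0.675, 0.738, 0.001, -0.003]
contact_force: [-1.0, 1.4, -2.3]
grip_width: 34.8
```

```bash
python3 -c "
from h import *
go((473.7,-454,130),76.3)"
```

```text
t 12.65 pos [ 510.58 -289.12  203.4 ] yaw [  95.14   -0.36 -179.88] F [-1.04  1.36 -2.29] w 34.842785301070194
q [ 0.77  0.45 -0.4   1.78  0.2   0.96  0.38]
shift [-16.14  -5.14   7.25] turn [-0.17 -0.34 18.84]
```

Request:
move_arm(commands="-3 -1 1 0 0 0 1;-4 -1.3 1 0 0 0 1;-4 -1.3 1 0 0 0 1;-3 -1 1 0 0 0 1;0 0 1 0 0 6 1;0 0 1 0 0 6 1;0 0 1 0 0 6 1;0 0 0 0 0 0 1")

```text
time_s: 13.65
eef_pos: [477.5, -427.6, 129.0]
tool_rot: [0.781, 0.624, 0.001, -0.007]
contact_force: [-0.6, -0.4, -2.6]
grip_width: 34.8
```

```bash
python3 -c "
from h import *
go((473.7,-454,130),76.3)
t=save('top','pics/t4.png');s=save('scene','pics/s4.png')
W=np.zeros((500,800,3),np.uint8)
W[:,:400]=cv2.resize(s[120:270,60:220],(400,500),interpolation=2);W[:,400:]=cv2.resize(t[120:270,340:480],(400,500),interpolation=2)
cv2.imwrite('pics/c4.png',W[:,:,::-1])"
```

```text
t 13.65 pos [ 477.47 -427.62  129.03] yaw [  77.24   -0.6  -179.45] F [-0.64 -0.39 -2.65] w 34.84235871586391
q [ 0.87  0.61 -0.26  1.69  0.19  0.88  0.31]
shift [-2.66  0.21 -0.13] turn [-0.56 -0.6   0.95]
```

View pics/c4.png

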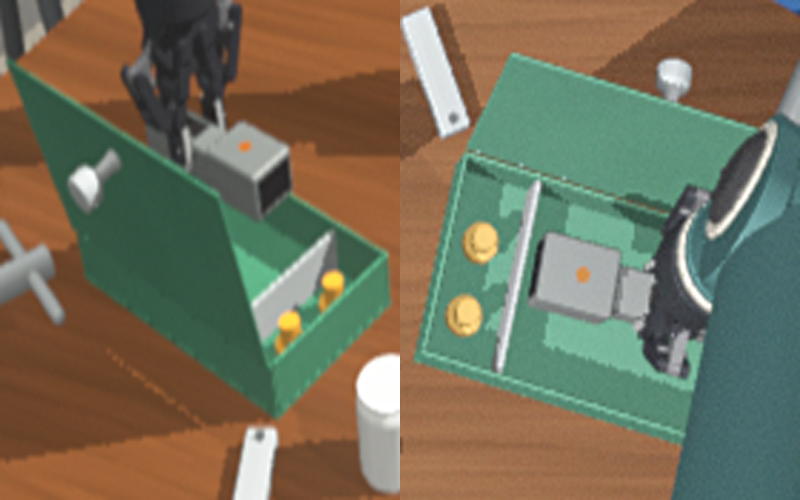

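The scanner is above the large compartment with its head towards the divider; the lid is clear. I'll shift back 2.7 cm, then descend.

Request:
move_arm(commands="-1.3 0.1 0 0 0 0 1;-1.2 0.1 1 0 0 0 1;0 0 2 0 0 0 1;0 0 2 0 0 0 1;0 0 1.5 0 0 0 1;0 0 1 0 0 0 1;0 0 0 0 0 0 1")

```text
time_s: 14.62
eef_pos: [473.3, -453.5, 48.6]
tool_rot: [0.78, 0.625, 0.001, -0.007]
contact_force: [-0.1, -0.1, -2.8]
grip_width: 34.8
```

```bash
python3 -c "
from h import *
go((473.7,-454,29),76.3)"
```

```text
t 14.625 pos [ 473.31 -453.54   48.59] yaw [  77.42   -0.62 -179.49] F [-0.11 -0.14 -2.77] w 34.76769263800709
q [ 0.88  0.74 -0.23  1.68  0.22  0.76  0.33]
shift [-0.06  0.07  1.96] turn [-0.52 -0.62  1.12]
```

Request:
move_arm(commands="0 0 0.8 -0.5 -0.6 1 1;0 0 0.5 0 0 0 1;0 0 0.4 0 0 0 1;0 0 0.2 0 0 0 1;0 0 0 0 0 0 1")

```text
time_s: 15.25
eef_pos: [474.5, -453.9, 30.2]
tool_rot: [0.786, 0.618, 0.0, 0.002]
contact_force: [-1.0, -0.1, -2.6]
grip_width: 34.8
```

```bash
python3 -c "
from h import *
go((473.7,-454,29),76.3)"
```

```text
t 15.25 pos [ 474.54 -453.94   30.24] yaw [ 76.38   0.1  179.83] F [-0.96 -0.07 -2.56] w 34.822162483563474
q [ 0.87  0.76 -0.22  1.69  0.23  0.71  0.3 ]
shift [-0.03 -0.08  0.12] turn [0.17 0.1  0.08]
```

Request:
move_arm(commands="0 0 0.15 0 0 0 1;0 0 0.1 0 0 0 1;0 0 0 0 0 0 1")

```text
time_s: 15.62
eef_pos: [474.6, -454.1, 29.5]
tool_rot: [0.786, 0.618, 0.0, 0.002]
contact_force: [-1.7, 0.8, 0.9]
grip_width: 34.6
```

Request:
move_arm(commands="0 0 0 0 0 0 0.6;0 0 0 0 0 0 0.3;0 0 0 0 0 0 0;0 0 0 0 0 0 0;0 0 0 0 0 0 0;0 0 0 0 0 0 0;0 0 0 0 0 0 0")

```text
time_s: 16.5
eef_pos: [475.8, -455.1, 29.7]
tool_rot: [0.786, 0.618, 0.001, 0.004]
contact_force: [-0.7, -0.3, 0.4]
grip_width: 85.7
```

Request:
move_arm(commands="0 0 -1 0 0 0 0;0 0 -3 0 0 0 0;0 0 -4 0 0 0 0;0 0 -5 0 0 0 0;0 0 -5 0 0 0 0;-5 -3 0 0 0 0 0;-5 -3 0 0 0 0 0;-5 -3 0 0 0 0 0;-5 -3 0 0 0 0 0;0 0 0 0 0 0 0;0 0 0 0 0 0 0")

```text
time_s: 17.88
eef_pos: [309.5, -625.1, 224.8]
tool_rot: [0.785, 0.62, 0.001, 0.009]
contact_force: [1.2, 0.4, 0.2]
grip_width: 85.5
```

```bash
python3 -c "
from h import *
go((473.7,-454,29),76.3)
t=save('top','pics/t5.png');s=save('scene','pics/s5.png')
W=np.zeros((600,800,3),np.uint8)
W[:300,:400]=cv2.resize(s[0:420],(400,300));W[300:,:400]=cv2.resize(t,(400,300));W[:,400:]=cv2.resize(t[120:270,340:480],(400,600),interpolation=2)
cv2.imwrite('pics/c5.png',W[:,:,::-1])"
```

```text
t 17.875 pos [ 309.46 -625.08  224.78] yaw [ 76.64   0.55 179.19] F [1.24 0.38 0.24] w 85.45348055921737
q [ 1.22  0.58 -0.23  1.5   0.14  1.07  0.73]
shift [20.63 11.75 19.55] turn [0.81 0.55 0.34]
```

View pics/c5.png

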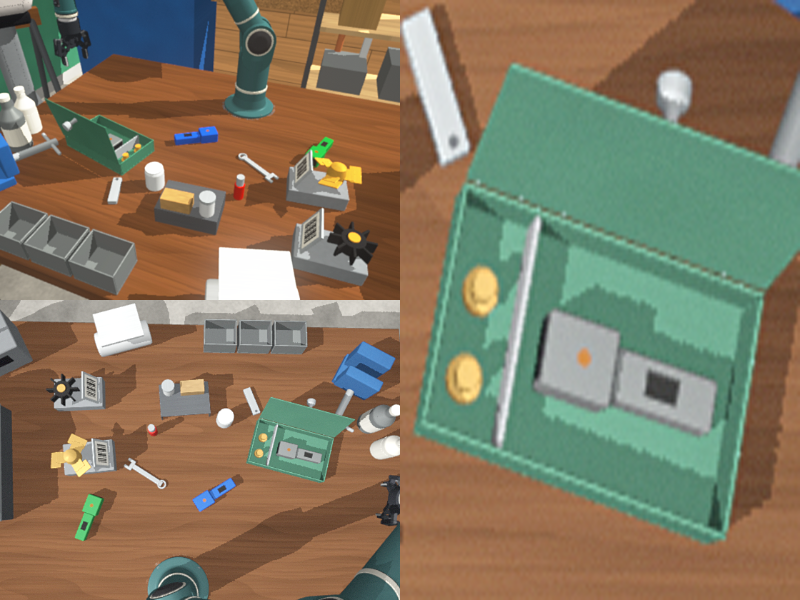

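The scanner lies flat in the large compartment, clear of the divider and walls. The lid is open, the bystanders look unmoved, and the gripper is well away. Handing in.

```bash
python3 -c "
from h import *
robot.sign_off()"
```

```text
the job is handed in; nothing more can be done
```

The scan and placing went as planned, and I handed the job in at about 18 s of the 58 s allowed; sign-off gives no verdict.

- **Draw and lift:** I gripped the grey scanner across its handle, pulled it out about 125 mm (more than the 100 mm intended) and lifted it. It came clear of the lip without touching anything that showed in the force readings.
- **Scan:** I held it still for about 2.5 s at the propeller's tag. By my measurements the window was 106 mm away, the beam within 4 mm of the label's centre and about 1.5° off square. The top view of the tag was blocked by the arm then. The scene view matched the predicted scanner position, so it had not slipped in the grip.
- **Placing:** I set the scanner down on the floor of the large compartment, with only about 3 N change in force at contact, then let go.
- **Last checks:** The final pictures show it flat and clear of the walls and divider, the lid open, and the gripper well away. The bystanders look unmoved by eye; I did not measure them. No check failed.

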